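# Empty the slide-top case onto the plate horn, put the clips in, slide it shut

## Task

Slide the lid of the wooden case fully open, past the small ridge at its end, take out every weight plate standing inside and hang them all by their holes on the steel horn of the rack; no plate may land on the table. Lay every black collar clip from the board inside the emptied case, then slide the lid shut again, over the ridge and fully home. Leave the cup, the grip trainer and the switch box where they are.

Things in the scene. Friction and masses are not known exactly. Their poses are not given: they have to be found in the camera images.
- case: Fixed wooden slide-top case, 206 (own x) x 132 (own y) x 135 mm tall; inside 190 x 116 mm. Origin: centre of its underside, on the table. The lid opens along own +x. Inside, a block fills it to 60 mm above the underside, with three 12.5 mm slots across at x = -60, 0, +60 mm, slot floor at 6 mm; plates stand in the slots. Clips go on top of the block. Lid underside at 122 mm.
- lid (a joint): How far the lid is slid open, m: 0 = fully home, 0.195 = at its stop, the whole inside free from above. Captive in its grooves; stays where left. A springy ridge on the low end catches a bump under the lid: met at about 5 mm when opening and 16 mm when closing, it takes 15 to 20 N to force over; elsewhere about 2 N.
- lid_rib (a point): Middle of the top edge of the wooden grip rib on the lid (moves with the lid; axes as the case's), 156.5 mm above the table. The rib stands across the lid: 14 mm thick along the slide, 70 mm wide, 28 mm tall above the lid's face. With the lid home it is 60 mm from the case's centre, towards the closed end (-x), whose wall and the side lips stand 6.5 mm proud of the lid.
- horn: Fixed steel plate rack: foot 130 x 150 mm, 40 mm square post 233 mm tall with its front face at own x = 0, and a round horn 22 mm thick sticking out along own -x for 150 mm, rising 10 mm to its tip. Origin on the table below the horn's root.
- horn_root (a point): Where the horn's centre line meets the post, 195 mm above the table, axes as the rack's (x points from the horn's tip back into the post). The horn takes all plates side by side. A hung plate's hole centre is about 14 mm below the horn's centre line.
- horn_tip (a point): Centre of the horn's round tip, 205 mm above the table; the rounding (11 mm radius) goes 11 mm beyond this point.
- plate0: Octagonal dark steel weight plate, 0.5 kg: 110 mm across flats, 10 mm thick, through hole 50 mm across (band 30 mm). Origin in the middle of the hole, own x = hole axis, own z up at the start. Stands on edge in a case slot, faces square to the case's x, centre 61 mm above the case's underside, leaning at most 4 degrees. Pinch the band's top across its thickness. 2 or 3 of the 3 plates are present.
- plate1: Octagonal dark steel weight plate, 0.5 kg: 110 mm across flats, 10 mm thick, through hole 50 mm across (band 30 mm). Origin in the middle of the hole, own x = hole axis, own z up at the start. Stands on edge in a case slot, faces square to the case's x, centre 61 mm above the case's underside, leaning at most 4 degrees. Pinch the band's top across its thickness. 2 or 3 of the 3 plates are present.
- plate2: Octagonal dark steel weight plate, 0.5 kg: 110 mm across flats, 10 mm thick, through hole 50 mm across (band 30 mm). Origin in the middle of the hole, own x = hole axis, own z up at the start. Stands on edge in a case slot, faces square to the case's x, centre 61 mm above the case's underside, leaning at most 4 degrees. Pinch the band's top across its thickness. 2 or 3 of the 3 plates are present.
- clip0: Black plastic collar clip, 0.12 kg, 28 mm tall: ring 66 mm outside, 50 mm inside, with a straight radial tab 14 mm wide, 28 mm tall, free from 33 to 63 mm from the ring's middle. Origin on the underside at the ring's middle; the tab points along own -x; z up. Lies flat on the board at the start. One or two of the two clips are present.
- clip1: Black plastic collar clip, 0.12 kg, 28 mm tall: ring 66 mm outside, 50 mm inside, with a straight radial tab 14 mm wide, 28 mm tall, free from 33 to 63 mm from the ring's middle. Origin on the underside at the ring's middle; the tab points along own -x; z up. Lies flat on the board at the start. One or two of the two clips are present.
- board: Fixed hardwood board 440 mm (own x) x 180 mm (own y) on two bricks, top face 87 mm above the table. Origin on the table below its centre.
- cup: Bystander: blue cup, 72 mm across, 90 mm tall, upright on the far end of the board; origin under its middle.
- trainer: Bystander: grip trainer, 125 x 62 x 18 mm, lying flat on the table; origin under its middle.
- switchbox: Bystander: white plastic switch box 70 x 70 x 35 mm with a small toggle on top (52 mm in all), on the far end of the board; origin under its middle.

How it is judged:
By the outcome, as a careful person would: the job done as asked, in the order asked, and still so for the second after the job is handed in, with the robot touching nothing.
Of plate0, plate1, plate2 only 2 to 3 are there at a start; the rules pass over those that are not, and their reading is None.
Of clip0, clip1 only 1 to 2 are there at a start; the rules pass over those that are not, and their reading is None.
At some moment in a run one of clip0, clip1 may be knocked a few centimetres aside while the robot is not near it.
It also fails if it takes over 210 s, if anything falls off the work surface, if the arm or the gripper's body presses on something with over 40 N, if the wrist force passes 120 N, or if a joint passes its speed limit or range.

## Robot

A 6-joint arm with a two-finger parallel gripper is mounted at the origin on the work surface. World frame = base frame: x ahead of the robot, y to its left, z up, the work surface at z = 0. Lengths are in m, angles in rad, forces in N, time in s.
With the tool pointing down it reaches from about 0.25 to 0.775 m from the base axis. Payload 4 kg.
Tool frame: the origin (TCP) lies at the very end of the fingers, on their centre line; the grasp point (between the pads) lies 19 mm behind it (r.hold_point_z is the distance from the TCP to the grasp point, in m); z points along the fingers, y is the direction in which the jaws open and shut (so a half turn about z gives the same grasp; the last joint's range is limited). The gripper opens to 94 mm and grips with 3 to 60 N. Pads are 16 mm wide; open, the fingers measure 119 mm over their backs; the gripper's body (75 mm by 177 mm) begins 78 mm behind the grasp point.
Start: joints at [1.141, 0.087, 1.371, -0, 1.684, -0.103], TCP at [0.177, 0.521, 0.206] pointing down, gripper open.
Joint ranges: [-3.1, 3.1], [-0.76, 2.03], [0.27, 2.55], [-1.08, 4.22], [0.17, 2.65], [-2.57, 2.57]. Speed limits (rad/s): [2.79, 2.79, 3.14, 3.14, 3.14, 3.14].

## Interface

Orientations are given as [roll, pitch, yaw] about the fixed x, y, z axes, in that order (R = Rz(yaw) Ry(pitch) Rx(roll)).
In Python, from cell import r gives the robot as it stands.
- The arm moves only by the tool move_arm, never from a script. Its argument "moves" is a list of rows, each an object of numbers: "x", "y", "z": the shift along the tool's x, y, z in m; "turn": the turn about the tool's z in rad. A call has 1 to 5 rows; each row is the pose to reach, as a shift and turn from the pose commanded when the call began, along the tool's axes at that moment; what a row does not reach only later rows make up. A row lasts 1/8 s, in which the tool goes at most 62.5 mm and 10.7 degrees, less where a joint would pass 70% of its speed; a pose out of reach is approached as far as the arm can. A call with a gripper value outside its range is refused whole. "grip" is the gripper command: -1 is fully open, 1 is shut, values between are in proportion, set as the call begins (left out, the last holds). The fingers move at their own pace and stop on an object; "grip_force" is the grip in N (left out, the last holds). Time passes only in rows, so rows that repeat a pose let the fingers close. It gives the time, the measured TCP pose, the force and the opening at its end, in the units of the state.
- r.observe(): the state, without advancing time (a new reading comes with each control period).
- r.snapshot(name): name is "side" or "top"; returns a dict with "img" (420x560x3 uint8, red, green, blue), "fovy" (degrees; the focal length in pixels is half the picture's height over the tangent of half this angle, whatever the lens; pixels are square), "cx", "cy" (the principal point, pixels), "T" (4x4, takes a point from camera to world coordinates). Camera axes: x right, y up, looking along -z (the intrinsics and any distortion apply to the point x, -y, -z); pixel columns grow to the right and rows downward; lengths in m; the calibration is good to about 2 mm. A picture is of the moment at which its call begins. There is no depth.
- r.close_job(): hands the job in, once; it reports no verdict.
The state is a dict: "time": time; "q": joint angles; "qd": joint speeds; "tau": joint torques, N m; "tool_pos": TCP position; "orientation": TCP orientation; "force": force on the tool from outside, world axes, zero at the start; "torque": the same for the moment, N m; "width": finger opening in m.
Only numpy, scipy, OpenCV 4.12 (cv2) and the standard library are available. Lean on these libraries where they do the work, as an engineer would, in place of code of your own. Each camera call takes 0.05 s, during which the arm holds its last target. There are 200 camera calls.

## Working session

There is one attempt and no reset: what is moved stays moved. The work goes in short steps, Python scripts to look and compute and a tool call to move; the robot and the scene stay as the last step left them, time stands still between calls to the robot, and variables do not carry over. Pictures are saved under pics/ and viewed, about 12 in all and at most 16, crops included, and the job is handed in when it is done.

Besides the shell and the picture viewer there is one more tool, called after "Call:" by a JSON object that holds its "api" and its "payload", one argument or row to a line. move_arm: Moves the arm, as the interface text tells. Its arguments: {"type":"object","properties":{"moves":{"type":"array","items":{"type":"object","properties":{"x":{"type":"number"},"y":{"type":"number"},"z":{"type":"number"},"turn":{"type":"number"}}}},"grip":{"type":"number"},"grip_force":{"type":"number"}},"required":["moves"]}

```bash
mkdir -p pics; ls; cat > h.py <<'E'
import numpy as np, cv2
from cell import r
def snap(name,fn=None):
    s=r.snapshot(name)
    if fn: cv2.imwrite('pics/'+fn,s['img'][:,:,::-1])
    return s
def K(s):
    h=s['img'].shape[0]; f=h/2/np.tan(np.radians(s['fovy'])/2)
    return f,s['cx'],s['cy']
def ray(s,u,v):
    f,cx,cy=K(s); T=np.array(s['T'])
    d=T[:3,:3]@np.array([(u-cx)/f,-(v-cy)/f,-1]); return T[:3,3],d
def onz(s,u,v,z):
    o,d=ray(s,u,v); return o+d*(z-o[2])/d[2]
def proj(s,p):
    f,cx,cy=K(s);T=np.array(s['T']); c=T[:3,:3].T@(np.array(p)-T[:3,3])
    return cx+f*c[0]/-c[2], cy-f*c[1]/-c[2]
E
python3 - <<'E'
from h import *
for n in('side','top'):
    s=snap(n,n+'0.png'); print(n,{k:v for k,v in s.items() if k!='img'})
print(r.observe())
E
```

```text
pics
side {'fovy': 55.293683216682524, 'cx': 277.0865137210372, 'cy': 206.69615299740965, 'T': array([[ 7.33612437e-01,  4.85233075e-01, -4.75774794e-01,
         1.08757648e-01],
       [-6.79567812e-01,  5.23186670e-01, -5.14259951e-01,
        -4.31420616e-01],
       [-6.16907195e-04,  7.00588732e-01,  7.13565028e-01,
         8.14229461e-01],
       [ 0.00000000e+00,  0.00000000e+00,  0.00000000e+00,
         1.00000000e+00]])}
top {'fovy': 54.94177828291611, 'cx': 279.8710749160196, 'cy': 213.4520641237727, 'T': array([[-0.00510211,  0.99795226, -0.0637593 ,  0.504338  ],
       [-0.99998116, -0.00530933, -0.00308091,  0.03604371],
       [-0.00341312,  0.06374238,  0.99796055,  1.04155645],
       [ 0.        ,  0.        ,  0.        ,  1.        ]])}
{'time': 0.1, 'q': array([ 1.14090761e+00,  8.79179068e-02,  1.37206430e+00, -3.17961463e-05,
        1.68356181e+00, -1.03083958e-01]), 'qd': array([ 0.0016506 , -0.00141068, -0.00423222,  0.00066112, -0.0011598 ,
        0.00046839]), 'tau': array([ 3.20443127e-03, -3.41252553e+01, -3.03301942e+01,  7.20605417e-02,
        3.04056890e-02, -1.10463941e-04]), 'tool_pos': array([0.17637072, 0.52046028, 0.20442077]), 'orientation': array([-3.13964839e+00, -1.69365272e-04,  2.81478418e+00]), 'force': array([0.44931656, 0.40560687, 0.35945048]), 'torque': array([-0.04406402,  0.01912961, -0.00672162]), 'width': 0.09399916190898133}
```

View pics/side0.png

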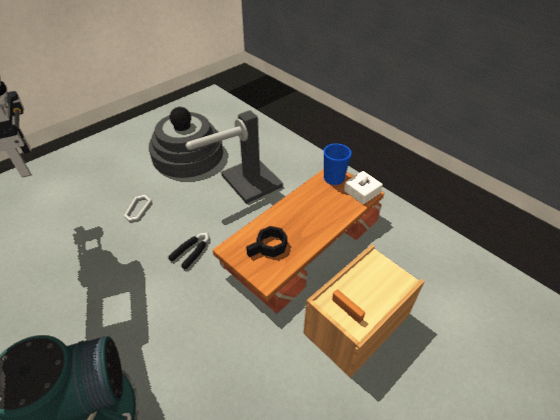

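View pics/top0.png

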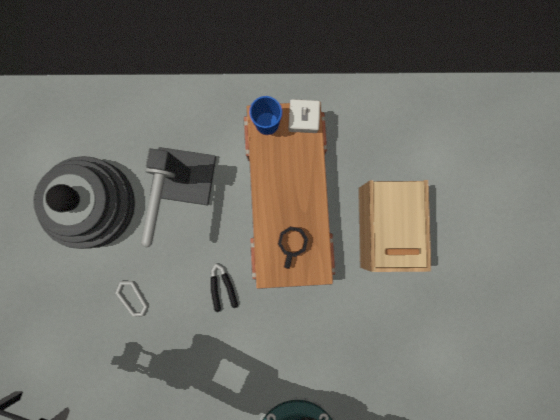

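The side view shows one clip on the board (ring near 270,240), the case on the right with its rib near (349,305), and the horn with its tip near (192,143). The top view shows the rib at (403,252), the clip ring at (293,241) with its tab to (289,266), and the horn running from (157,172) to (148,243). I'll measure these next.

```bash
cat > m.py <<'E'
from h import *
s=snap('top'); im=s['img']; hsv=cv2.cvtColor(im,cv2.COLOR_RGB2HSV)
print([hsv[v,u].tolist() for u,v in((403,252),(400,210),(290,190),(152,215),(293,257),(372,240))])
def comp(m,box):
    z=np.zeros_like(m); x0,y0,x1,y1=box; z[y0:y1,x0:x1]=m[y0:y1,x0:x1]
    c,_=cv2.findContours(z,cv2.RETR_EXTERNAL,cv2.CHAIN_APPROX_NONE); c=max(c,key=cv2.contourArea); return c
def rect(m,box,z):
    c=comp(m,box); b=cv2.minAreaRect(c); p=cv2.boxPoints(b); w=np.array([onz(s,*q,z) for q in p])
    print('rect px',b,'\n world c',w.mean(0),'sides',np.linalg.norm(w[1]-w[0]),np.linalg.norm(w[2]-w[1]),'dirs',(w[1]-w[0])[:2],(w[2]-w[1])[:2])
    return w
rib=cv2.inRange(hsv,(0,120,60),(14,255,255))
rect(rib,(375,230,428,262),.1565)
case=cv2.inRange(hsv,(0,40,60),(35,255,255))
rect(case,(345,165,450,290),.135)
rect(rib,(240,90,345,295),.087)
blk=cv2.inRange(hsv,(0,0,0),(180,255,60))
c=comp(blk,(270,215,325,275)); 
for z in(.115,.087): pass
rect(blk,(270,215,325,275),.115)
m=np.zeros_like(blk); cv2.drawContours(m,[c],-1,255,-1)
(d)=cv2.distanceTransform(m,cv2.DIST_L2,5); v,u=np.unravel_index(d.argmax(),d.shape); print('ring',u,v,d.max(),onz(s,u,v,.101), 'clip bbox',cv2.boundingRect(c))
pts=np.array([onz(s,*q[0],.115)[:2] for q in c]); o=onz(s,u,v,.115)[:2]; dd=np.linalg.norm(pts-o,axis=1); far=pts[dd>dd.max()-.006].mean(0)
print('tab dir',np.degrees(np.arctan2(*(far-o)[::-1])),dd.max())
# horn: light gray
t=im[175:250,135:175]; 
h=cv2.inRange(hsv,(0,0,125),(180,60,255)); 
hh=cv2.resize(im[140:260,120:225],None,fx=6,fy=6,interpolation=cv2.INTER_CUBIC); cv2.imwrite('pics/hornc.png',hh[:600,:,::-1])
E
python3 m.py
```

```text
[[13, 134, 170], [18, 85, 198], [13, 138, 166], [25, 10, 153], [14, 137, 99], [15, 108, 165]]
rect px ((402.0, 251.5), (5.0, 32.0), 90.0) 
 world c [ 0.47634389 -0.22707581  0.1565    ] sides 0.06972704874298427 0.010859730090890762 dirs [-0.00035005 -0.06972617] [-0.01085581  0.00029179]
rect px ((394.0, 225.5), (91.0, 72.0), 90.0) 
 world c [ 0.53455452 -0.21695688  0.135     ] sides 0.16247820650633277 0.20410993797478874 dirs [-0.00091077 -0.16247565] [-0.20402553  0.00586951]
rect px ((288.81439208984375, 194.616455078125), (181.8322296142578, 81.03832244873047), 86.69812774658203) 
 world c [0.61316704 0.01767808 0.087     ] sides 0.1952897707086309 0.4341126857997963 dirs [ 0.01024779 -0.19502071] [-0.43368442 -0.01927811]
rect px ((294.0885009765625, 245.67257690429688), (38.19984817504883, 27.85055160522461), 75.37911987304688) 
 world c [0.48966089 0.00678751 0.115     ] sides 0.06389201305759841 0.08709442236129995 dirs [ 0.01579945 -0.06190773] [-0.08446089 -0.0212555 ]
ring 293 241 13.181398 [0.50014338 0.008776   0.101     ] clip bbox (279, 227, 29, 41)
tab dir 165.46197070084293 0.061270490646460285
```

View pics/hornc.png

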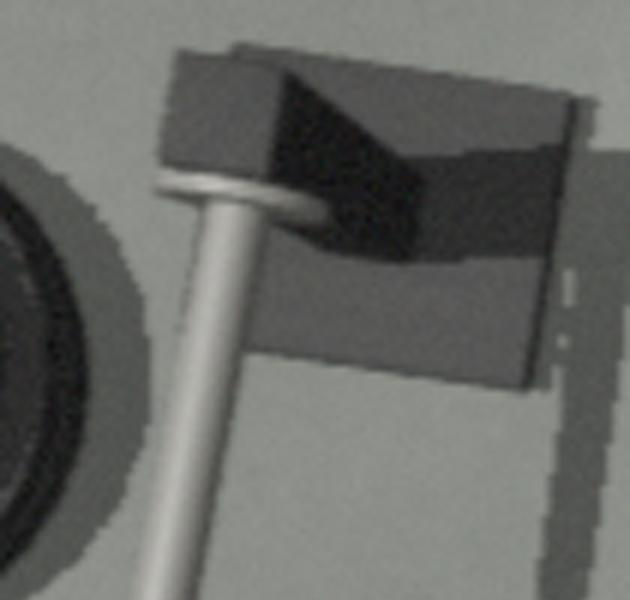

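The crop shows the horn centre line running from full-image pixel (159,174), just in front of a flange at the post, to about (148,239). Next I'll get the horn's tip and the case edges.

```bash
cat > m2.py <<'E'
from h import *
s=snap('top'); im=s['img']; hsv=cv2.cvtColor(im,cv2.COLOR_RGB2HSV); 
bright=cv2.inRange(hsv,(0,0,118),(180,45,255))
for v in list(range(172,236,8))+list(range(236,250,2)):
    row=im[v,138:175].astype(int).sum(1)//3
    print(v,row.tolist() if v in(204,244) else '')
a=cv2.resize(im[170:285,350:440],None,fx=5,fy=5,interpolation=cv2.INTER_CUBIC)
b=cv2.resize(im[225:260,130:170],None,fx=10,fy=10,interpolation=cv2.INTER_CUBIC)
c=np.zeros((600,860,3),np.uint8); c[:575,:450]=a; c[:350,460:860]=b
cv2.imwrite('pics/ab.png',c[:,:800,::-1] if 0 else cv2.resize(c,(800,558))[:,:,::-1])
print('scale',800/860)
E
python3 m2.py
```

```text
172 
180 
188 
196 
204 [79, 82, 82, 82, 82, 85, 88, 122, 140, 140, 143, 155, 165, 174, 178, 167, 151, 134, 116, 96, 86, 97, 124, 136, 137, 138, 140, 139, 142, 138, 140, 139, 139, 136, 139, 139, 141]
212 
220 
228 
236 
238 
240 
242 
244 [140, 139, 138, 135, 144, 155, 156, 152, 145, 133, 119, 101, 86, 99, 129, 139, 140, 139, 139, 138, 140, 138, 139, 140, 141, 137, 140, 137, 140, 138, 138, 140, 140, 140, 140, 139, 140]
246 
248 
scale 0.9302325581395349
```

View pics/ab.png

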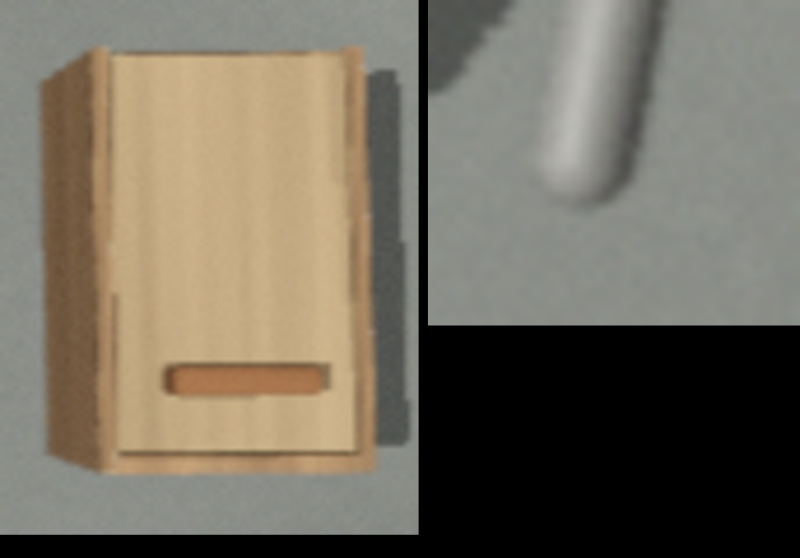

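The left half shows the case top corners at display (102,472), (376,470), (95,47) and (362,47), with the rib centre at (246,380). The right half shows the horn's end at (583,208).

```bash
cat > m3.py <<'E'
from h import *
s=snap('top'); 
P={k:onz(s,u,v,.135) for k,(u,v) in dict(FL=(371.9,271.5),FR=(430.8,271),BL=(370.4,180.1),BR=(427.8,180.1)).items()}
for k in P: print(k,P[k].round(4))
c=sum(P.values())/4; d=(P['BL']+P['BR']-P['FL']-P['FR'])/2; e=(P['FL']+P['BL']-P['FR']-P['BR'])/2
print('case',c,np.linalg.norm(d),np.linalg.norm(e),np.degrees([np.arctan2(d[1],d[0]),np.arctan2(-e[0],e[1])]))
print('rib',onz(s,402.9,251.7,.1565))
t=onz(s,147.2,242.1,.205); a=onz(s,159.2,173.7,.1955); print('tip',t,'root~',a,np.linalg.norm(a-t),np.degrees(np.arctan2(*(a-t)[:2][::-1])))
s2=snap('side');print(proj(s2,t),proj(s2,c), [tuple(np.round(proj(s2,P[k]))) for k in P],proj(s2,onz(s,402.9,251.7,.1565)))
E
python3 m3.py
```

```text
FL [ 0.4316 -0.1654  0.135 ]
FR [ 0.4321 -0.2965  0.135 ]
BL [ 0.6367 -0.1661  0.135 ]
BR [ 0.6359 -0.2956  0.135 ]
case [ 0.53409257 -0.23088586  0.135     ] 0.20443346338815876 0.13027218812219907 [ 0.03386588 -0.05584288]
rib [ 0.47589767 -0.22903005  0.1565    ]
tip [0.49987134 0.31333671 0.205     ] root~ [0.64397213 0.29337237 0.1955    ] 0.145787041947227 -7.887792362448339
(np.float64(189.69883571412817), np.float64(145.7479762921131)) (np.float64(366.4688257076743), np.float64(290.1849167670908)) [(np.float64(306.0), np.float64(300.0)), (np.float64(360.0), np.float64(347.0)), (np.float64(372.0), np.float64(244.0)), (np.float64(424.0), np.float64(281.0))] (np.float64(347.93452116203224), np.float64(301.4208604555664))
```

Call:
{"api": "move_arm", "payload": {
  "moves": [
    {"z": -0.03, "turn": 0.18},
    {"z": -0.06, "turn": 0.36},
    {"z": -0.06, "turn": 0.54},
    {"z": -0.06, "turn": 0.72},
    {"z": -0.06, "turn": 0.9}
  ],
  "grip": 0.36
}}

```text
$.moves[0]: bad value
```

Call:
{"api": "move_arm", "payload": {
  "moves": [
    {"x": -0.06, "turn": 0.17},
    {"x": -0.12, "turn": 0.344},
    {"x": -0.18, "turn": 0.344},
    {"x": -0.24, "turn": 0.344},
    {"x": -0.297, "turn": 0.344}
  ]
}}

```text
$.moves[0]: bad value
```

Call:
{"api": "move_arm", "payload": {
  "moves": [
    {"x": -0.055, "y": 0.022},
    {"x": -0.11, "y": 0.044},
    {"x": -0.165, "y": 0.066},
    {"x": -0.22, "y": 0.088},
    {"x": -0.27, "y": 0.11}
  ]
}}

```text
$.moves[0]: bad value
```

Call:
{"api": "move_arm", "payload": {
  "moves": [
    {"x": -0.055, "y": 0.022},
    {"x": -0.11, "y": 0.044},
    {"x": -0.165, "y": 0.066},
    {"x": -0.2, "y": 0.085},
    {"x": -0.2, "y": 0.085}
  ]
}}

```text
$.moves[0]: bad value
```

Call:
{"api": "move_arm", "payload": {
  "moves": [
    {"x": 0, "y": 0, "z": -0.03, "turn": 0.18},
    {"x": 0, "y": 0, "z": -0.06, "turn": 0.36},
    {"x": 0, "y": 0, "z": -0.06, "turn": 0.54},
    {"x": 0, "y": 0, "z": -0.06, "turn": 0.72},
    {"x": 0, "y": 0, "z": -0.06, "turn": 0.9}
  ],
  "grip": 0.36
}}

```text
time: 0.92
tool_pos: [0.1766, 0.5209, 0.2655]
orientation: [3.142, -0.0, 1.909]
force: [-0.1, -0.9, 0.6]
width: 0.0476
```

Call:
{"api": "move_arm", "payload": {
  "moves": [
    {"x": -0.06, "y": 0, "z": 0, "turn": 0.17},
    {"x": -0.12, "y": 0, "z": 0, "turn": 0.344},
    {"x": -0.18, "y": 0, "z": 0, "turn": 0.344},
    {"x": -0.24, "y": 0, "z": 0, "turn": 0.344},
    {"x": -0.297, "y": 0, "z": 0, "turn": 0.344}
  ]
}}

```text
time: 1.55
tool_pos: [0.2769, 0.2395, 0.2656]
orientation: [3.141, -0.0, 1.571]
force: [0.5, 0.6, 0.6]
width: 0.0301
```

Call:
{"api": "move_arm", "payload": {
  "moves": [
    {"x": -0.055, "y": 0.022, "z": 0, "turn": 0},
    {"x": -0.11, "y": 0.044, "z": 0, "turn": 0},
    {"x": -0.165, "y": 0.066, "z": 0, "turn": 0},
    {"x": -0.22, "y": 0.088, "z": 0, "turn": 0},
    {"x": -0.27, "y": 0.11, "z": 0, "turn": 0}
  ]
}}

```text
time: 2.17
tool_pos: [0.387, -0.0308, 0.2657]
orientation: [3.14, -0.0, 1.57]
force: [0.4, 0.6, 0.4]
width: 0.0301
```

Call:
{"api": "move_arm", "payload": {
  "moves": [
    {"x": -0.055, "y": 0.022, "z": 0, "turn": 0},
    {"x": -0.11, "y": 0.044, "z": 0, "turn": 0},
    {"x": -0.165, "y": 0.066, "z": 0, "turn": 0},
    {"x": -0.2, "y": 0.085, "z": 0, "turn": 0},
    {"x": -0.2, "y": 0.085, "z": 0, "turn": 0}
  ]
}}

```text
time: 2.8
tool_pos: [0.472, -0.2308, 0.2638]
orientation: [-3.139, -0.001, 1.568]
force: [0.3, 0.3, 0.5]
width: 0.0301
```

Call:
{"api": "move_arm", "payload": {
  "moves": [
    {"x": 0, "y": 0.003, "z": 0.05, "turn": 0},
    {"x": 0, "y": 0.003, "z": 0.09, "turn": 0},
    {"x": 0, "y": 0.003, "z": 0.11, "turn": 0},
    {"x": 0, "y": 0.003, "z": 0.125, "turn": 0},
    {"x": 0, "y": 0.003, "z": 0.13, "turn": 0}
  ]
}}

```text
time: 3.42
tool_pos: [0.4745, -0.228, 0.1351]
orientation: [-3.141, -0.001, 1.571]
force: [-0.1, 0.2, 1.0]
width: 0.0303
```

Call:
{"api": "move_arm", "payload": {
  "moves": [
    {"x": 0, "y": 0, "z": 0, "turn": 0},
    {"x": 0, "y": 0, "z": 0, "turn": 0},
    {"x": 0, "y": 0, "z": 0, "turn": 0},
    {"x": 0, "y": 0, "z": 0, "turn": 0}
  ],
  "grip": 1,
  "grip_force": 30
}}

```text
time: 3.92
tool_pos: [0.4756, -0.2289, 0.1367]
orientation: [3.139, 0.001, 1.571]
force: [1.8, 0.7, 3.5]
width: 0.0138
```

Call:
{"api": "move_arm", "payload": {
  "moves": [
    {"x": 0, "y": 0.01, "z": 0, "turn": 0},
    {"x": 0, "y": 0.025, "z": 0, "turn": 0},
    {"x": 0, "y": 0.05, "z": 0, "turn": 0},
    {"x": 0, "y": 0.08, "z": 0, "turn": 0},
    {"x": 0, "y": 0.11, "z": 0, "turn": 0}
  ],
  "grip_force": 50
}}

```text
time: 4.55
tool_pos: [0.5854, -0.2286, 0.1367]
orientation: [-3.141, 0.0, 1.571]
force: [-2.3, 0.6, 6.7]
width: 0.0133
```

Call:
{"api": "move_arm", "payload": {
  "moves": [
    {"x": 0, "y": 0.03, "z": 0, "turn": 0},
    {"x": 0, "y": 0.06, "z": 0, "turn": 0},
    {"x": 0, "y": 0.08, "z": 0, "turn": 0},
    {"x": 0, "y": 0.087, "z": 0, "turn": 0},
    {"x": 0, "y": 0.087, "z": 0, "turn": 0}
  ]
}}

```text
time: 5.18
tool_pos: [0.6706, -0.2284, 0.1368]
orientation: [-3.138, -0.0, 1.571]
force: [-6.9, 1.3, 7.3]
width: 0.0132
```

Call:
{"api": "move_arm", "payload": {
  "moves": [
    {"x": 0, "y": 0.003, "z": 0, "turn": 0},
    {"x": 0, "y": 0.003, "z": 0, "turn": 0},
    {"x": 0, "y": 0.0, "z": 0, "turn": 0},
    {"x": 0, "y": 0, "z": -0.05, "turn": 0},
    {"x": 0, "y": 0, "z": -0.11, "turn": 0}
  ],
  "grip": 0.36
}}

```text
time: 5.8
tool_pos: [0.6707, -0.2284, 0.2437]
orientation: [-3.137, -0.002, 1.571]
force: [-0.0, -1.5, 0.8]
width: 0.03
```

Call:
{"api": "move_arm", "payload": {
  "moves": [
    {"x": 0.06, "y": -0.02, "z": -0.03, "turn": 0},
    {"x": 0.12, "y": -0.06, "z": -0.03, "turn": 0},
    {"x": 0.16, "y": -0.1, "z": -0.03, "turn": 0},
    {"x": 0.2, "y": -0.14, "z": -0.03, "turn": 0},
    {"x": 0.25, "y": -0.17, "z": -0.03, "turn": 0}
  ]
}}

```text
time: 6.42
tool_pos: [0.5, 0.0224, 0.2755]
orientation: [3.141, -0.0, 1.57]
force: [0.6, -0.1, 0.8]
width: 0.0301
```

```bash
python3 - <<'E'
from h import *
s=snap('top'); im=s['img']
t=snap('side')['img']
a=cv2.resize(im[130:280,360:440],None,fx=4,fy=4,interpolation=cv2.INTER_CUBIC)
b=cv2.resize(t[200:380,290:440],None,fx=3,fy=3,interpolation=cv2.INTER_CUBIC)
c=np.zeros((600,800,3),np.uint8); c[:600,:320]=a; c[:540,330:780]=b
cv2.imwrite('pics/open.png',c[:,:,::-1])
E
```

```text
(no output)
```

View pics/open.png

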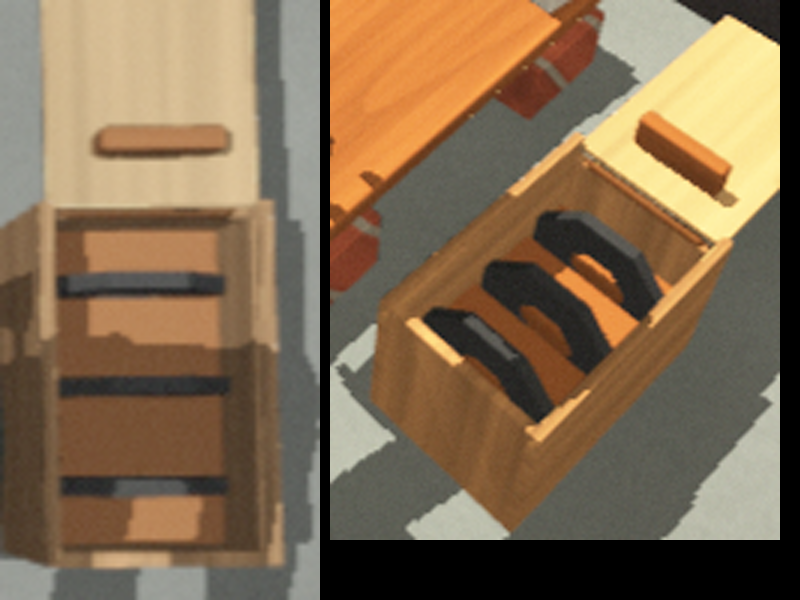

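Three plates are standing in the case and the lid is fully open. Their top bands are at display rows 283, 384 and 487, centred at column ≈143.

```bash
python3 - <<'E'
from h import *
s=snap('top')
for y,x in((283,142),(384,144),(487,144)): print(onz(s,360+x/4,130+y/4,.116))
E
```

```text
[ 0.59131297 -0.22702569  0.116     ]
[ 0.53327161 -0.22681502  0.116     ]
[ 0.47456126 -0.22544041  0.116     ]
```

Call:
{"api": "move_arm", "payload": {
  "moves": [
    {"x": -0.055, "y": 0.02, "z": 0, "turn": 0},
    {"x": -0.11, "y": 0.04, "z": 0, "turn": 0},
    {"x": -0.165, "y": 0.065, "z": 0, "turn": 0},
    {"x": -0.22, "y": 0.085, "z": 0, "turn": 0},
    {"x": -0.25, "y": 0.092, "z": 0, "turn": 0}
  ],
  "grip": 0.234
}}

```text
time: 7.2
tool_pos: [0.5943, -0.2337, 0.2731]
orientation: [-3.139, -0.0, 1.566]
force: [0.4, 1.1, 0.1]
width: 0.0359
```

Call:
{"api": "move_arm", "payload": {
  "moves": [
    {"x": 0, "y": 0, "z": 0.05, "turn": 0},
    {"x": 0, "y": 0, "z": 0.1, "turn": 0},
    {"x": 0, "y": 0, "z": 0.14, "turn": 0},
    {"x": 0, "y": 0, "z": 0.17, "turn": 0},
    {"x": 0, "y": 0, "z": 0.185, "turn": 0}
  ]
}}

```text
time: 7.82
tool_pos: [0.5926, -0.2298, 0.0871]
orientation: [-3.138, -0.002, 1.569]
force: [-0.1, -0.3, -0.6]
width: 0.0362
```

Call:
{"api": "move_arm", "payload": {
  "moves": [
    {"x": 0, "y": 0, "z": 0, "turn": 0},
    {"x": 0, "y": 0, "z": 0, "turn": 0},
    {"x": 0, "y": 0, "z": 0, "turn": 0},
    {"x": 0, "y": 0, "z": 0, "turn": 0}
  ],
  "grip": 1,
  "grip_force": 50
}}

```text
time: 8.32
tool_pos: [0.595, -0.2293, 0.0925]
orientation: [3.138, 0.002, 1.571]
force: [1.5, -1.0, 3.8]
width: 0.0097
```

Call:
{"api": "move_arm", "payload": {
  "moves": [
    {"x": 0, "y": 0, "z": -0.02, "turn": 0},
    {"x": 0, "y": 0, "z": -0.06, "turn": 0},
    {"x": 0, "y": 0, "z": -0.11, "turn": 0},
    {"x": 0, "y": 0, "z": -0.16, "turn": 0},
    {"x": 0, "y": 0, "z": -0.17, "turn": 0}
  ]
}}

```text
time: 8.95
tool_pos: [0.5947, -0.229, 0.2648]
orientation: [3.136, 0.003, 1.571]
force: [-0.1, 0.3, -4.6]
width: 0.0098
```

Call:
{"api": "move_arm", "payload": {
  "moves": [
    {"x": 0.04, "y": -0.02, "z": 0, "turn": 0},
    {"x": 0.09, "y": -0.05, "z": 0, "turn": 0},
    {"x": 0.14, "y": -0.08, "z": 0, "turn": 0},
    {"x": 0.19, "y": -0.11, "z": 0, "turn": 0},
    {"x": 0.24, "y": -0.145, "z": 0, "turn": 0}
  ]
}}

```text
time: 9.57
tool_pos: [0.4463, 0.013, 0.2572]
orientation: [-3.136, -0.001, 1.571]
force: [0.6, 1.7, -4.3]
width: 0.0096
```

Call:
{"api": "move_arm", "payload": {
  "moves": [
    {"x": 0.05, "y": 0, "z": 0, "turn": 0.03},
    {"x": 0.11, "y": 0, "z": 0, "turn": 0.06},
    {"x": 0.17, "y": 0, "z": 0, "turn": 0.1},
    {"x": 0.23, "y": 0, "z": 0, "turn": 0.138},
    {"x": 0.27, "y": 0, "z": 0, "turn": 0.138}
  ]
}}

```text
time: 10.2
tool_pos: [0.4468, 0.2833, 0.257]
orientation: [-3.136, 0.003, 1.435]
force: [0.6, -0.7, -4.4]
width: 0.0095
```

```bash
python3 - <<'E'
from h import *
o=r.observe(); print(o['time'],o['tool_pos'],o['orientation'],o['force'],o['width'])
E
```

```text
10.2 [0.4468481  0.28331954 0.25695378] [-3.13636573e+00  3.05214511e-03  1.43487278e+00] [ 0.64003338 -0.66083559 -4.38288375] 0.00953006400308033
```

Call:
{"api": "move_arm", "payload": {
  "moves": [
    {"x": 0.02, "y": 0, "z": 0.01, "turn": 0},
    {"x": 0.037, "y": 0, "z": 0.021, "turn": 0},
    {"x": 0.037, "y": 0, "z": 0.021, "turn": 0}
  ]
}}

```text
time: 10.58
tool_pos: [0.453, 0.3173, 0.2363]
orientation: [-3.137, 0.004, 1.433]
force: [-0.0, -0.9, -4.6]
width: 0.0097
```

```bash
python3 - <<'E'
from h import *
o=r.observe(); print(o['time'],o['tool_pos'],o['orientation'])
im=snap('top')['img']; t=snap('side')['img']
a=cv2.resize(im[140:280,100:220],None,fx=3,fy=3,interpolation=cv2.INTER_CUBIC)
b=cv2.resize(t[80:220,130:270],None,fx=3,fy=3,interpolation=cv2.INTER_CUBIC)
cv2.imwrite('pics/pre.png',np.hstack([a,b])[:,:,::-1])
E
```

```text
10.575 [0.45302145 0.3172774  0.23628207] [-3.13706624  0.00391063  1.4328158 ]
```

View pics/pre.png

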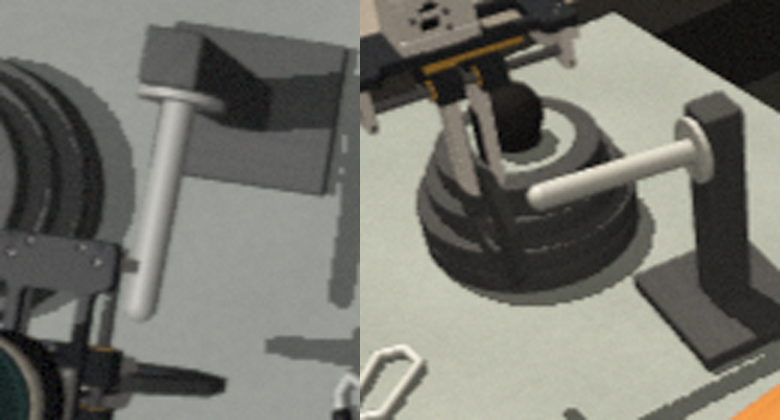

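The tool is lined up in front of the horn. In the side view the horn tip is at full-image (189,145), against a predicted (190,146), so I'll insert the plate.

Call:
{"api": "move_arm", "payload": {
  "moves": [
    {"x": 0, "y": 0.03, "z": 0, "turn": 0},
    {"x": 0, "y": 0.06, "z": 0, "turn": 0},
    {"x": 0, "y": 0.09, "z": 0.003, "turn": 0},
    {"x": 0, "y": 0.12, "z": 0.005, "turn": 0},
    {"x": 0, "y": 0.14, "z": 0.007, "turn": 0}
  ]
}}

```text
time: 11.3
tool_pos: [0.5943, 0.2966, 0.233]
orientation: [3.14, 0.0, 1.43]
force: [-0.5, 0.5, -5.3]
width: 0.0096
```

Call:
{"api": "move_arm", "payload": {
  "moves": [
    {"x": 0, "y": 0.02, "z": 0.001, "turn": 0},
    {"x": 0, "y": 0.02, "z": 0.005, "turn": 0},
    {"x": 0, "y": 0.02, "z": 0.009, "turn": 0},
    {"x": 0, "y": 0.02, "z": 0.012, "turn": 0},
    {"x": 0, "y": 0.02, "z": 0.012, "turn": 0}
  ]
}}

```text
time: 11.92
tool_pos: [0.6116, 0.296, 0.2204]
orientation: [-3.141, 0.0, 1.433]
force: [-0.2, 0.3, -4.8]
width: 0.01
```

Call:
{"api": "move_arm", "payload": {
  "moves": [
    {"x": 0, "y": 0, "z": 0.002, "turn": 0},
    {"x": 0, "y": 0, "z": 0.002, "turn": 0}
  ]
}}

```text
time: 12.18
tool_pos: [0.6121, 0.2961, 0.2185]
orientation: [-3.142, 0.0, 1.433]
force: [-0.3, -0.2, -4.0]
width: 0.0095
```

Call:
{"api": "move_arm", "payload": {
  "moves": [
    {"x": 0, "y": 0, "z": 0.002, "turn": 0},
    {"x": 0, "y": 0, "z": 0.002, "turn": 0}
  ]
}}

```text
time: 12.42
tool_pos: [0.6122, 0.2959, 0.2162]
orientation: [-3.141, 0.0, 1.433]
force: [-0.6, -0.0, -4.6]
width: 0.0093
```

Call:
{"api": "move_arm", "payload": {
  "moves": [
    {"x": 0, "y": 0, "z": 0.002, "turn": 0},
    {"x": 0, "y": 0, "z": 0.002, "turn": 0}
  ]
}}

```text
time: 12.68
tool_pos: [0.6124, 0.296, 0.2152]
orientation: [3.141, -0.001, 1.433]
force: [-0.6, -0.1, -2.4]
width: 0.0095
```

Call:
{"api": "move_arm", "payload": {
  "moves": [
    {"x": 0, "y": 0, "z": 0.002, "turn": 0},
    {"x": 0, "y": 0, "z": 0.002, "turn": 0}
  ]
}}

```text
time: 12.92
tool_pos: [0.6125, 0.296, 0.2149]
orientation: [3.139, -0.001, 1.433]
force: [-3.4, -0.2, 6.3]
width: 0.0095
```

Call:
{"api": "move_arm", "payload": {
  "moves": [
    {"x": 0, "y": 0, "z": -0.002, "turn": 0},
    {"x": 0, "y": 0, "z": -0.002, "turn": 0},
    {"x": 0, "y": 0, "z": -0.002, "turn": 0}
  ],
  "grip": 0.49
}}

```text
time: 13.3
tool_pos: [0.6124, 0.2959, 0.2139]
orientation: [-3.141, 0.0, 1.433]
force: [0.1, -0.6, 0.1]
width: 0.024
```

Call:
{"api": "move_arm", "payload": {
  "moves": [
    {"x": 0, "y": 0, "z": -0.02, "turn": 0},
    {"x": 0, "y": 0, "z": -0.05, "turn": 0},
    {"x": 0, "y": 0, "z": -0.06, "turn": 0},
    {"x": 0, "y": -0.03, "z": -0.06, "turn": 0},
    {"x": 0, "y": -0.09, "z": -0.06, "turn": 0}
  ]
}}

```text
time: 13.92
tool_pos: [0.5234, 0.3079, 0.272]
orientation: [-3.14, 0.001, 1.43]
force: [-0.3, 0.4, 1.0]
width: 0.0242
```

Call:
{"api": "move_arm", "payload": {
  "moves": [
    {"x": -0.05, "y": -0.03, "z": 0, "turn": -0.03},
    {"x": -0.11, "y": -0.05, "z": 0, "turn": -0.06},
    {"x": -0.17, "y": -0.055, "z": 0, "turn": -0.1},
    {"x": -0.23, "y": -0.055, "z": 0, "turn": -0.138},
    {"x": -0.29, "y": -0.055, "z": 0, "turn": -0.138}
  ]
}}

```text
time: 14.55
tool_pos: [0.4279, 0.0271, 0.2738]
orientation: [-3.142, 0.0, 1.572]
force: [0.6, 0.3, -0.6]
width: 0.0244
```

```bash
python3 - <<'E'
from h import *
o=r.observe(); print(o['time'],o['tool_pos'],o['orientation'])
im=snap('top')['img']; t=snap('side')['img']
a=cv2.resize(im[140:280,100:220],None,fx=3,fy=3,interpolation=cv2.INTER_CUBIC)
b=cv2.resize(t[80:220,130:270],None,fx=3,fy=3,interpolation=cv2.INTER_CUBIC)
cv2.imwrite('pics/h1.png',np.hstack([a,b])[:,:,::-1])
E
```

```text
14.55 [0.42788799 0.02708694 0.27378614] [-3.14156219e+00  8.61281720e-05  1.57179647e+00]
```

View pics/h1.png

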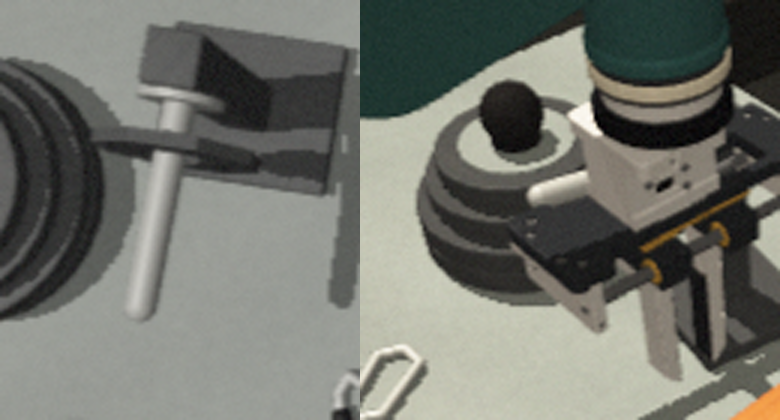

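The first plate hangs on the horn near the flange. Next is the middle plate.

Call:
{"api": "move_arm", "payload": {
  "moves": [
    {"x": -0.055, "y": 0.025, "z": 0, "turn": 0},
    {"x": -0.11, "y": 0.05, "z": 0, "turn": 0},
    {"x": -0.165, "y": 0.075, "z": 0, "turn": 0},
    {"x": -0.22, "y": 0.1, "z": 0, "turn": 0},
    {"x": -0.256, "y": 0.107, "z": 0, "turn": 0}
  ],
  "grip": 0.234
}}

```text
time: 15.28
tool_pos: [0.537, -0.2287, 0.2723]
orientation: [-3.14, -0.002, 1.57]
force: [-0.2, 0.6, -0.4]
width: 0.0358
```

Call:
{"api": "move_arm", "payload": {
  "moves": [
    {"x": 0, "y": 0, "z": 0.05, "turn": 0},
    {"x": 0, "y": 0, "z": 0.1, "turn": 0},
    {"x": 0, "y": 0, "z": 0.14, "turn": 0},
    {"x": 0, "y": 0, "z": 0.17, "turn": 0},
    {"x": 0, "y": 0, "z": 0.182, "turn": 0}
  ]
}}

```text
time: 15.9
tool_pos: [0.5348, -0.2256, 0.0892]
orientation: [-3.137, -0.003, 1.572]
force: [0.6, 0.2, -0.6]
width: 0.0357
```

Call:
{"api": "move_arm", "payload": {
  "moves": [
    {"x": 0, "y": 0, "z": 0, "turn": 0},
    {"x": 0, "y": 0, "z": 0, "turn": 0},
    {"x": 0, "y": 0, "z": 0, "turn": 0},
    {"x": 0, "y": 0, "z": 0, "turn": 0}
  ],
  "grip": 1,
  "grip_force": 50
}}

```text
time: 16.4
tool_pos: [0.5363, -0.2278, 0.0943]
orientation: [3.14, 0.001, 1.571]
force: [-1.3, 0.1, 4.2]
width: 0.0098
```

Call:
{"api": "move_arm", "payload": {
  "moves": [
    {"x": 0, "y": 0, "z": -0.02, "turn": 0},
    {"x": 0, "y": 0, "z": -0.06, "turn": 0},
    {"x": 0, "y": 0, "z": -0.11, "turn": 0},
    {"x": 0, "y": 0, "z": -0.16, "turn": 0},
    {"x": 0, "y": 0, "z": -0.17, "turn": 0}
  ]
}}

```text
time: 17.02
tool_pos: [0.5371, -0.228, 0.2662]
orientation: [3.135, 0.003, 1.571]
force: [-0.1, -0.3, -5.2]
width: 0.0095
```

Call:
{"api": "move_arm", "payload": {
  "moves": [
    {"x": 0.04, "y": -0.02, "z": 0, "turn": 0},
    {"x": 0.09, "y": -0.04, "z": 0, "turn": 0},
    {"x": 0.14, "y": -0.06, "z": 0, "turn": 0},
    {"x": 0.19, "y": -0.075, "z": 0, "turn": 0},
    {"x": 0.24, "y": -0.088, "z": 0, "turn": 0}
  ]
}}

```text
time: 17.65
tool_pos: [0.446, 0.0142, 0.2592]
orientation: [-3.137, -0.001, 1.57]
force: [0.8, 0.9, -4.5]
width: 0.0099
```

Call:
{"api": "move_arm", "payload": {
  "moves": [
    {"x": 0.05, "y": 0, "z": 0, "turn": 0.03},
    {"x": 0.11, "y": 0, "z": 0, "turn": 0.06},
    {"x": 0.17, "y": 0, "z": 0, "turn": 0.1},
    {"x": 0.23, "y": 0, "z": 0, "turn": 0.138},
    {"x": 0.27, "y": 0, "z": 0, "turn": 0.138}
  ]
}}

```text
time: 18.27
tool_pos: [0.4463, 0.2848, 0.2587]
orientation: [-3.137, 0.003, 1.435]
force: [0.5, -0.1, -4.5]
width: 0.0096
```

Call:
{"api": "move_arm", "payload": {
  "moves": [
    {"x": 0.02, "y": 0, "z": 0.01, "turn": 0},
    {"x": 0.037, "y": 0, "z": 0.02, "turn": 0},
    {"x": 0.037, "y": 0, "z": 0.02, "turn": 0}
  ]
}}

```text
time: 18.65
tool_pos: [0.4523, 0.3187, 0.2394]
orientation: [-3.137, 0.004, 1.433]
force: [-1.0, -0.5, -4.5]
width: 0.0093
```

Call:
{"api": "move_arm", "payload": {
  "moves": [
    {"x": -0.001, "y": 0.03, "z": 0, "turn": 0},
    {"x": -0.001, "y": 0.06, "z": 0.001, "turn": 0},
    {"x": -0.001, "y": 0.09, "z": 0.003, "turn": 0},
    {"x": -0.001, "y": 0.115, "z": 0.006, "turn": 0},
    {"x": -0.001, "y": 0.126, "z": 0.008, "turn": 0}
  ]
}}

```text
time: 19.27
tool_pos: [0.5789, 0.2988, 0.2339]
orientation: [-3.141, 0.001, 1.43]
force: [0.1, 0.3, -4.5]
width: 0.0096
```

Call:
{"api": "move_arm", "payload": {
  "moves": [
    {"x": 0, "y": 0, "z": 0.003, "turn": 0},
    {"x": 0, "y": 0, "z": 0.007, "turn": 0},
    {"x": 0, "y": 0, "z": 0.01, "turn": 0},
    {"x": 0, "y": 0, "z": 0.01, "turn": 0}
  ]
}}

```text
time: 19.77
tool_pos: [0.5768, 0.3012, 0.2243]
orientation: [-3.141, 0.0, 1.434]
force: [-0.2, -0.1, -4.3]
width: 0.0096
```

Call:
{"api": "move_arm", "payload": {
  "moves": [
    {"x": 0, "y": 0, "z": 0.003, "turn": 0},
    {"x": 0, "y": 0, "z": 0.003, "turn": 0}
  ]
}}

```text
time: 20.02
tool_pos: [0.5773, 0.301, 0.2212]
orientation: [-3.141, 0.0, 1.433]
force: [0.3, 0.0, -4.3]
width: 0.0092
```

Call:
{"api": "move_arm", "payload": {
  "moves": [
    {"x": 0, "y": 0, "z": 0.003, "turn": 0},
    {"x": 0, "y": 0, "z": 0.003, "turn": 0}
  ]
}}

```text
time: 20.27
tool_pos: [0.5779, 0.3016, 0.2194]
orientation: [3.14, -0.002, 1.433]
force: [-0.6, 1.3, -1.3]
width: 0.0093
```

Call:
{"api": "move_arm", "payload": {
  "moves": [
    {"x": 0, "y": 0, "z": 0.002, "turn": 0},
    {"x": 0, "y": 0, "z": 0.002, "turn": 0}
  ]
}}

```text
time: 20.52
tool_pos: [0.5779, 0.3016, 0.2192]
orientation: [3.138, -0.003, 1.433]
force: [-1.2, 1.4, 6.6]
width: 0.0095
```

Call:
{"api": "move_arm", "payload": {
  "moves": [
    {"x": 0, "y": 0, "z": -0.002, "turn": 0},
    {"x": 0, "y": 0, "z": -0.002, "turn": 0},
    {"x": 0, "y": 0, "z": -0.002, "turn": 0}
  ],
  "grip": 0.53
}}

```text
time: 20.9
tool_pos: [0.5775, 0.3006, 0.2178]
orientation: [-3.141, 0.001, 1.432]
force: [0.9, -0.0, 0.3]
width: 0.022
```

Call:
{"api": "move_arm", "payload": {
  "moves": [
    {"x": 0, "y": 0, "z": -0.02, "turn": 0},
    {"x": 0, "y": 0, "z": -0.05, "turn": 0},
    {"x": 0, "y": 0, "z": -0.055, "turn": 0},
    {"x": 0, "y": -0.03, "z": -0.055, "turn": 0},
    {"x": 0, "y": -0.06, "z": -0.055, "turn": 0}
  ]
}}

```text
time: 21.52
tool_pos: [0.5174, 0.3089, 0.2716]
orientation: [-3.14, 0.001, 1.432]
force: [0.8, -0.4, 0.0]
width: 0.0221
```

Call:
{"api": "move_arm", "payload": {
  "moves": [
    {"x": -0.05, "y": -0.03, "z": 0, "turn": -0.03},
    {"x": -0.11, "y": -0.05, "z": 0, "turn": -0.06},
    {"x": -0.17, "y": -0.055, "z": 0, "turn": -0.1},
    {"x": -0.23, "y": -0.055, "z": 0, "turn": -0.138},
    {"x": -0.29, "y": -0.055, "z": 0, "turn": -0.138}
  ]
}}

```text
time: 22.15
tool_pos: [0.4227, 0.0279, 0.2723]
orientation: [-3.141, 0.0, 1.572]
force: [1.5, -0.1, -0.0]
width: 0.0221
```

```bash
python3 - <<'E'
from h import *
o=r.observe(); print(o['time'],o['tool_pos'],o['orientation'])
im=snap('top')['img']
cv2.imwrite('pics/h2.png',np.hstack([cv2.resize(im[140:290,90:220],None,fx=3,fy=3),cv2.resize(im[160:285,355:445],None,fx=3,fy=3)[:,:] if 0 else cv2.resize(im[140:290,350:450],None,fx=3,fy=3)])[:,:,::-1])
E
```

```text
22.15 [0.42266464 0.0279274  0.27227519] [-3.14070369e+00  1.62102315e-04  1.57168209e+00]
```

View pics/h2.png

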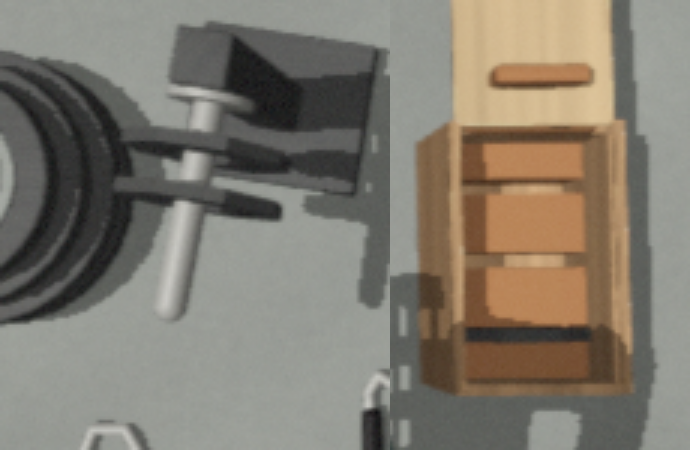

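Both plates hang side by side, and one plate is left in the near slot.

Call:
{"api": "move_arm", "payload": {
  "moves": [
    {"x": -0.055, "y": 0.013, "z": 0, "turn": 0},
    {"x": -0.11, "y": 0.026, "z": 0, "turn": 0},
    {"x": -0.165, "y": 0.04, "z": 0, "turn": 0},
    {"x": -0.22, "y": 0.05, "z": 0, "turn": 0},
    {"x": -0.255, "y": 0.054, "z": 0, "turn": 0}
  ],
  "grip": 0.36
}}

```text
time: 22.82
tool_pos: [0.4775, -0.2276, 0.2714]
orientation: [-3.139, -0.001, 1.569]
force: [0.4, -0.2, -0.6]
width: 0.03
```

Call:
{"api": "move_arm", "payload": {
  "moves": [
    {"x": 0, "y": 0, "z": 0.05, "turn": 0},
    {"x": 0, "y": 0, "z": 0.1, "turn": 0},
    {"x": 0, "y": 0, "z": 0.14, "turn": 0},
    {"x": 0, "y": 0, "z": 0.17, "turn": 0},
    {"x": 0, "y": 0, "z": 0.18, "turn": 0}
  ]
}}

```text
time: 23.45
tool_pos: [0.4759, -0.2241, 0.0899]
orientation: [-3.136, -0.003, 1.571]
force: [0.5, 0.0, -0.2]
width: 0.0303
```

Call:
{"api": "move_arm", "payload": {
  "moves": [
    {"x": 0, "y": 0, "z": 0, "turn": 0},
    {"x": 0, "y": 0, "z": 0, "turn": 0},
    {"x": 0, "y": 0, "z": 0, "turn": 0},
    {"x": 0, "y": 0, "z": 0, "turn": 0}
  ],
  "grip": 1,
  "grip_force": 50
}}

```text
time: 23.95
tool_pos: [0.4775, -0.226, 0.0951]
orientation: [3.142, 0.001, 1.571]
force: [-3.8, 0.9, 5.2]
width: 0.0099
```

Call:
{"api": "move_arm", "payload": {
  "moves": [
    {"x": 0, "y": 0, "z": -0.02, "turn": 0},
    {"x": 0, "y": 0, "z": -0.06, "turn": 0},
    {"x": 0, "y": 0, "z": -0.11, "turn": 0},
    {"x": 0, "y": 0, "z": -0.16, "turn": 0},
    {"x": 0, "y": 0, "z": -0.17, "turn": 0}
  ]
}}

```text
time: 24.58
tool_pos: [0.4795, -0.2261, 0.2668]
orientation: [3.134, 0.003, 1.571]
force: [0.4, 0.2, -6.1]
width: 0.0095
```

Call:
{"api": "move_arm", "payload": {
  "moves": [
    {"x": 0.04, "y": -0.01, "z": 0, "turn": 0},
    {"x": 0.09, "y": -0.02, "z": 0, "turn": 0},
    {"x": 0.14, "y": -0.03, "z": 0, "turn": 0},
    {"x": 0.19, "y": -0.032, "z": 0, "turn": 0},
    {"x": 0.24, "y": -0.032, "z": 0, "turn": 0}
  ]
}}

```text
time: 25.2
tool_pos: [0.4446, 0.0163, 0.2602]
orientation: [-3.138, -0.001, 1.57]
force: [0.9, 0.4, -4.9]
width: 0.0094
```

Call:
{"api": "move_arm", "payload": {
  "moves": [
    {"x": 0.05, "y": 0, "z": 0, "turn": 0.03},
    {"x": 0.11, "y": 0, "z": 0, "turn": 0.06},
    {"x": 0.17, "y": 0, "z": 0, "turn": 0.1},
    {"x": 0.23, "y": 0, "z": 0, "turn": 0.138},
    {"x": 0.27, "y": 0, "z": 0, "turn": 0.138}
  ]
}}

```text
time: 25.82
tool_pos: [0.4444, 0.2871, 0.2596]
orientation: [-3.137, 0.002, 1.435]
force: [0.1, -0.9, -5.4]
width: 0.0096
```

Call:
{"api": "move_arm", "payload": {
  "moves": [
    {"x": 0.02, "y": 0, "z": 0.01, "turn": 0},
    {"x": 0.035, "y": 0, "z": 0.02, "turn": 0},
    {"x": 0.035, "y": 0, "z": 0.02, "turn": 0}
  ]
}}

```text
time: 26.2
tool_pos: [0.4499, 0.3185, 0.2404]
orientation: [-3.137, 0.004, 1.433]
force: [0.4, -0.8, -5.2]
width: 0.0096
```

Call:
{"api": "move_arm", "payload": {
  "moves": [
    {"x": -0.001, "y": 0.03, "z": 0, "turn": 0},
    {"x": -0.001, "y": 0.06, "z": 0.001, "turn": 0},
    {"x": -0.001, "y": 0.085, "z": 0.003, "turn": 0},
    {"x": -0.001, "y": 0.095, "z": 0.006, "turn": 0},
    {"x": -0.001, "y": 0.095, "z": 0.009, "turn": 0}
  ]
}}

```text
time: 26.82
tool_pos: [0.5447, 0.3041, 0.234]
orientation: [-3.141, 0.0, 1.431]
force: [0.2, 0.3, -5.9]
width: 0.0097
```

Call:
{"api": "move_arm", "payload": {
  "moves": [
    {"x": 0, "y": 0, "z": 0.003, "turn": 0},
    {"x": 0, "y": 0, "z": 0.006, "turn": 0},
    {"x": 0, "y": 0, "z": 0.007, "turn": 0},
    {"x": 0, "y": 0, "z": 0.007, "turn": 0}
  ]
}}

```text
time: 27.32
tool_pos: [0.5442, 0.3053, 0.2276]
orientation: [3.142, -0.0, 1.433]
force: [-0.0, -0.6, -5.3]
width: 0.0096
```

Call:
{"api": "move_arm", "payload": {
  "moves": [
    {"x": 0, "y": 0, "z": 0.003, "turn": 0},
    {"x": 0, "y": 0, "z": 0.003, "turn": 0}
  ]
}}

```text
time: 27.58
tool_pos: [0.5443, 0.3051, 0.2241]
orientation: [-3.141, 0.0, 1.433]
force: [-0.2, 0.6, -5.4]
width: 0.0099
```

Call:
{"api": "move_arm", "payload": {
  "moves": [
    {"x": 0, "y": 0, "z": 0.002, "turn": 0},
    {"x": 0, "y": 0, "z": 0.003, "turn": 0}
  ]
}}

```text
time: 27.82
tool_pos: [0.5448, 0.3055, 0.2226]
orientation: [3.14, -0.001, 1.433]
force: [-0.1, 0.9, 0.0]
width: 0.0091
```

Call:
{"api": "move_arm", "payload": {
  "moves": [
    {"x": 0, "y": 0, "z": 0.001, "turn": 0},
    {"x": 0, "y": 0, "z": 0.001, "turn": 0}
  ]
}}

```text
time: 28.08
tool_pos: [0.5448, 0.3055, 0.2225]
orientation: [3.139, -0.002, 1.433]
force: [-1.2, -0.0, 3.3]
width: 0.0098
```

Call:
{"api": "move_arm", "payload": {
  "moves": [
    {"x": 0, "y": 0, "z": -0.001, "turn": 0},
    {"x": 0, "y": 0, "z": -0.001, "turn": 0},
    {"x": 0, "y": 0, "z": -0.001, "turn": 0}
  ],
  "grip": 0.53
}}

```text
time: 28.45
tool_pos: [0.5446, 0.305, 0.2211]
orientation: [-3.141, 0.0, 1.433]
force: [-0.2, 0.6, -0.4]
width: 0.0221
```

Call:
{"api": "move_arm", "payload": {
  "moves": [
    {"x": 0, "y": 0, "z": -0.02, "turn": 0},
    {"x": 0, "y": 0, "z": -0.05, "turn": 0},
    {"x": 0, "y": -0.04, "z": -0.055, "turn": 0},
    {"x": 0, "y": -0.1, "z": -0.055, "turn": 0},
    {"x": 0, "y": -0.16, "z": -0.055, "turn": 0}
  ]
}}

```text
time: 29.08
tool_pos: [0.3847, 0.3272, 0.2762]
orientation: [-3.141, -0.0, 1.432]
force: [-0.7, 0.3, 0.4]
width: 0.0221
```

```bash
python3 - <<'E'
from h import *
o=r.observe(); print(o['time'],o['tool_pos'],o['orientation'])
im=snap('top')['img']; t=snap('side')['img']
a=cv2.resize(im[140:260,90:220],None,fx=3,fy=3,interpolation=cv2.INTER_CUBIC)
b=cv2.resize(im[200:320,240:350],None,fx=3,fy=3,interpolation=cv2.INTER_CUBIC)
d=cv2.resize(t[80:310,130:370],None,fx=2,fy=2)[::2,::2] if 0 else t[90:300,130:370]
c=np.zeros((580,720,3),np.uint8); c[:360,:390]=a;c[:360,390:]=b;c[365:575,:240]=d
cv2.imwrite('pics/h3.png',c[:,:,::-1])
E
sed -n 1,100p m.py | grep -v hornc > /dev/null; python3 m.py | tail -4
```

```text
29.075 [0.38468702 0.32716469 0.27621085] [-3.14141843e+00 -2.28020103e-04  1.43180627e+00]
rect px ((293.9801330566406, 246.80868530273438), (38.87462615966797, 27.658340454101562), 77.73522186279297) 
 world c [0.48707799 0.00705304 0.115     ] sides 0.06344212513715948 0.08859678040537187 dirs [ 0.0131484  -0.06206467] [-0.08673582 -0.0180634 ]
ring 289 254 3.0 [0.47012216 0.01826405 0.101     ] clip bbox (279, 228, 28, 41)
tab dir -14.885286757618582 0.06242645694430885
```

View pics/h3.png

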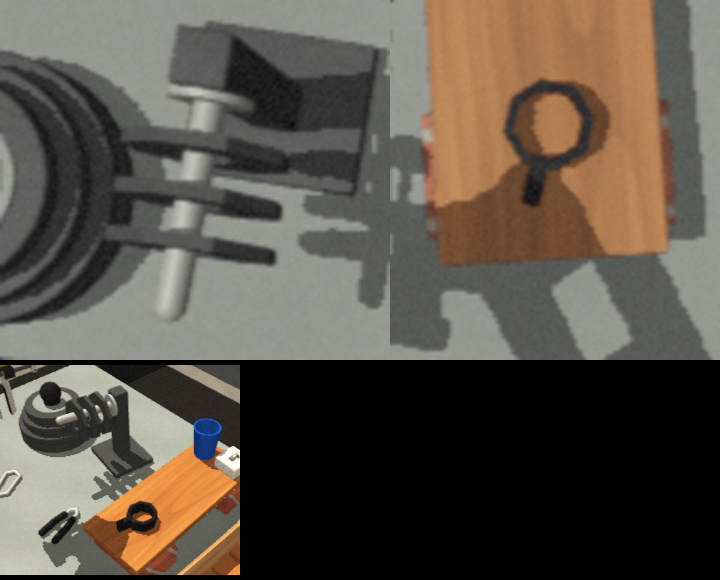

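All three plates hang on the horn. The clip hasn't moved: its ring centre is at crop (549,124) and its tab end at (530,205).

```bash
python3 - <<'E'
from h import *
s=snap('top')
c=onz(s,293,241.3,.115); e=onz(s,286.7,268.3,.115); d=e-c; L=np.linalg.norm(d); d/=L
print(c,e,L,d,np.arctan2(d[1],d[0]),'tab48',c+.048*d)
s2=snap('side'); print(proj(s2,c),proj(s2,e))
E
```

```text
[0.49952091 0.00918679 0.115     ] [0.43821336 0.02398172 0.115     ] 0.06306747395072566 [-0.97209464  0.23458902  0.        ] 2.904796884063429 tab48 [0.45286037 0.02044706 0.115     ]
(np.float64(271.66656088991726), np.float64(237.37132166100625)) (np.float64(246.7441665954456), np.float64(248.02909391542568))
```

Call:
{"api": "move_arm", "payload": {
  "moves": [
    {"x": -0.03, "y": 0.01, "z": 0, "turn": -0.18},
    {"x": -0.06, "y": 0.02, "z": 0, "turn": -0.36},
    {"x": -0.09, "y": 0.033, "z": 0, "turn": -0.54},
    {"x": -0.12, "y": 0.045, "z": 0, "turn": -0.72},
    {"x": -0.147, "y": 0.054, "z": 0, "turn": -0.9}
  ],
  "grip": 0.277
}}

```text
time: 29.95
tool_pos: [0.4212, 0.1722, 0.2761]
orientation: [-3.141, 0.0, 2.336]
force: [0.3, -0.1, 0.6]
width: 0.0345
```

Call:
{"api": "move_arm", "payload": {
  "moves": [
    {"x": 0, "y": 0, "z": 0, "turn": -0.18},
    {"x": 0, "y": 0, "z": 0, "turn": -0.36},
    {"x": 0, "y": 0, "z": 0, "turn": -0.54},
    {"x": 0, "y": 0, "z": 0, "turn": -0.573},
    {"x": 0, "y": 0, "z": 0, "turn": -0.573}
  ]
}}

```text
time: 30.58
tool_pos: [0.4201, 0.1737, 0.2762]
orientation: [-3.141, -0.0, 2.903]
force: [-0.6, -0.1, -0.2]
width: 0.0341
```

```bash
cat >> h.py <<'E'
def to(p):
    o=r.observe(); y=o['orientation'][2]; d=np.array(p)-o['tool_pos']
    print(o['time'],o['tool_pos'].round(4),o['orientation'].round(3)); print('tool shift',round(d[0]*np.cos(y)+d[1]*np.sin(y),4),round(d[0]*np.sin(y)-d[1]*np.cos(y),4),round(-d[2],4))
E
python3 -c "
from h import *
to((.4509,.0209,.15))"
```

```text
30.575 [0.4201 0.1737 0.2762] [-3.141 -0.     2.903]
tool shift -0.0661 -0.1412 0.1262
```

Call:
{"api": "move_arm", "payload": {
  "moves": [
    {"x": -0.02, "y": -0.05, "z": 0.02, "turn": 0},
    {"x": -0.045, "y": -0.1, "z": 0.05, "turn": 0},
    {"x": -0.066, "y": -0.141, "z": 0.09, "turn": 0},
    {"x": -0.066, "y": -0.141, "z": 0.126, "turn": 0},
    {"x": -0.066, "y": -0.141, "z": 0.126, "turn": 0}
  ]
}}

```text
time: 31.2
tool_pos: [0.4485, 0.0211, 0.1473]
orientation: [-3.141, -0.007, 2.903]
force: [-0.3, 0.3, 0.8]
width: 0.0342
```

```bash
python3 - <<'E'
from h import *
to((.4509,.0209,.092))
t=snap('side')['img']
b=cv2.resize(t[170:300,190:330],None,fx=4,fy=4,interpolation=cv2.INTER_CUBIC)
cv2.imwrite('pics/c1.png',b[:,:,::-1])
E
```

```text
31.2 [0.4485 0.0211 0.1473] [-3.141 -0.007  2.903]
tool shift -0.0024 0.0004 0.0553
```

View pics/c1.png

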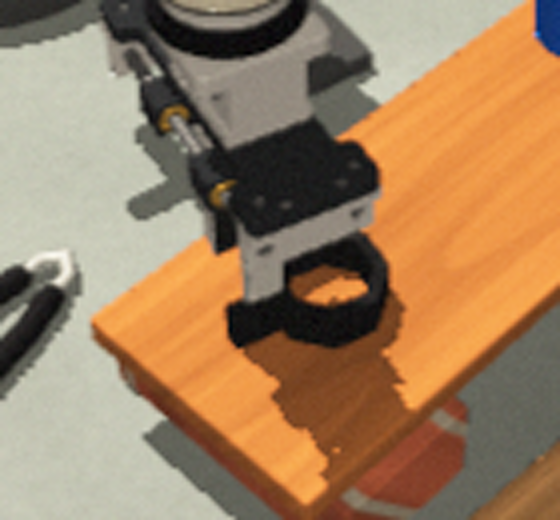

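The clip hasn't moved, and its tab (crop 258,315) is under the fingers. Descending to grip it.

Call:
{"api": "move_arm", "payload": {
  "moves": [
    {"x": 0, "y": 0, "z": 0.02, "turn": 0},
    {"x": 0, "y": 0, "z": 0.04, "turn": 0},
    {"x": 0, "y": 0, "z": 0.055, "turn": 0},
    {"x": 0, "y": 0, "z": 0.057, "turn": 0},
    {"x": 0, "y": 0, "z": 0.057, "turn": 0}
  ]
}}

```text
time: 31.88
tool_pos: [0.4512, 0.0218, 0.0945]
orientation: [3.141, 0.002, 2.906]
force: [1.0, -0.7, 0.2]
width: 0.0338
```

Call:
{"api": "move_arm", "payload": {
  "moves": [
    {"x": 0, "y": 0, "z": 0, "turn": 0},
    {"x": 0, "y": 0, "z": 0, "turn": 0},
    {"x": 0, "y": 0, "z": 0, "turn": 0},
    {"x": 0, "y": 0, "z": 0, "turn": 0}
  ],
  "grip": 1,
  "grip_force": 30
}}

```text
time: 32.38
tool_pos: [0.4509, 0.0217, 0.094]
orientation: [3.141, 0.001, 2.906]
force: [-0.5, 1.2, 2.1]
width: 0.0135
```

Call:
{"api": "move_arm", "payload": {
  "moves": [
    {"x": 0, "y": 0, "z": -0.03, "turn": 0},
    {"x": 0, "y": 0, "z": -0.08, "turn": 0},
    {"x": 0, "y": 0, "z": -0.13, "turn": 0},
    {"x": 0, "y": 0, "z": -0.14, "turn": -0.12},
    {"x": 0, "y": 0, "z": -0.14, "turn": -0.237}
  ]
}}

```text
time: 33.0
tool_pos: [0.451, 0.0215, 0.2347]
orientation: [-3.141, 0.002, -3.137]
force: [0.0, -0.8, -1.5]
width: 0.0137
```

```bash
python3 - <<'E'
from h import *
to((.494,-.2305,.23))
E
```

```text
33.0 [0.451  0.0215 0.2347] [-3.141e+00  2.000e-03 -3.137e+00]
tool shift -0.0418 -0.2522 0.0047
```

Call:
{"api": "move_arm", "payload": {
  "moves": [
    {"x": -0.01, "y": -0.06, "z": 0, "turn": 0},
    {"x": -0.02, "y": -0.12, "z": 0, "turn": 0},
    {"x": -0.03, "y": -0.18, "z": 0, "turn": 0},
    {"x": -0.042, "y": -0.24, "z": 0, "turn": 0},
    {"x": -0.042, "y": -0.252, "z": 0, "turn": 0}
  ]
}}

```text
time: 33.62
tool_pos: [0.4922, -0.2335, 0.2314]
orientation: [3.141, -0.003, 3.138]
force: [0.1, 0.8, -1.7]
width: 0.0138
```

Call:
{"api": "move_arm", "payload": {
  "moves": [
    {"x": 0, "y": 0, "z": 0.04, "turn": 0},
    {"x": 0, "y": 0, "z": 0.09, "turn": 0},
    {"x": 0, "y": 0, "z": 0.13, "turn": 0},
    {"x": 0, "y": 0, "z": 0.155, "turn": 0},
    {"x": 0, "y": 0, "z": 0.16, "turn": 0}
  ]
}}

```text
time: 34.25
tool_pos: [0.491, -0.2284, 0.0708]
orientation: [3.138, -0.005, -3.14]
force: [-0.5, -0.6, -0.4]
width: 0.0135
```

```bash
python3 - <<'E'
from h import *
to((.494,-.2305,.068))
E
```

```text
34.25 [ 0.491  -0.2284  0.0708] [ 3.138 -0.005 -3.14 ]
tool shift -0.0029 -0.0021 0.0028
```

Call:
{"api": "move_arm", "payload": {
  "moves": [
    {"x": 0, "y": 0, "z": 0.003, "turn": 0},
    {"x": 0, "y": 0, "z": 0.005, "turn": 0},
    {"x": 0, "y": 0, "z": 0.005, "turn": 0}
  ]
}}

```text
time: 34.62
tool_pos: [0.4934, -0.2306, 0.0695]
orientation: [-3.141, 0.002, -3.14]
force: [1.2, 1.0, -0.8]
width: 0.0134
```

Call:
{"api": "move_arm", "payload": {
  "moves": [
    {"x": 0, "y": 0, "z": 0.002, "turn": 0},
    {"x": 0, "y": 0, "z": 0.003, "turn": 0},
    {"x": 0, "y": 0, "z": 0.003, "turn": 0}
  ]
}}

```text
time: 35.0
tool_pos: [0.4934, -0.2307, 0.067]
orientation: [-3.141, 0.002, -3.14]
force: [-1.1, 0.7, 5.1]
width: 0.0136
```

Call:
{"api": "move_arm", "payload": {
  "moves": [
    {"x": 0, "y": 0, "z": -0.002, "turn": 0},
    {"x": 0, "y": 0, "z": -0.002, "turn": 0},
    {"x": 0, "y": 0, "z": -0.002, "turn": 0}
  ],
  "grip": 0.277
}}

```text
time: 35.38
tool_pos: [0.4927, -0.2302, 0.0671]
orientation: [3.141, -0.0, -3.14]
force: [0.1, 0.5, -0.6]
width: 0.0334
```

Call:
{"api": "move_arm", "payload": {
  "moves": [
    {"x": 0, "y": 0, "z": -0.04, "turn": 0},
    {"x": 0, "y": 0, "z": -0.1, "turn": 0},
    {"x": 0, "y": 0, "z": -0.15, "turn": 0},
    {"x": 0, "y": 0, "z": -0.19, "turn": 0.18},
    {"x": 0, "y": 0, "z": -0.19, "turn": 0.36}
  ]
}}

```text
time: 36.0
tool_pos: [0.4944, -0.2312, 0.2623]
orientation: [-3.14, 0.009, 2.777]
force: [0.1, -0.7, -1.1]
width: 0.0342
```

Call:
{"api": "move_arm", "payload": {
  "moves": [
    {"x": 0, "y": 0.05, "z": 0, "turn": 0.18},
    {"x": 0, "y": 0.1, "z": 0, "turn": 0.36},
    {"x": 0, "y": 0.15, "z": 0, "turn": 0.54},
    {"x": 0, "y": 0.2, "z": 0, "turn": 0.72},
    {"x": 0, "y": 0.25, "z": 0, "turn": 0.9}
  ]
}}

```text
time: 36.62
tool_pos: [0.581, 0.0053, 0.2572]
orientation: [-3.141, -0.0, 1.877]
force: [0.0, -0.6, 0.8]
width: 0.0342
```

Call:
{"api": "move_arm", "payload": {
  "moves": [
    {"x": 0, "y": 0, "z": 0, "turn": 0.18},
    {"x": 0, "y": 0, "z": 0, "turn": 0.31},
    {"x": 0, "y": 0, "z": 0, "turn": 0.31}
  ]
}}

```text
time: 37.0
tool_pos: [0.5806, 0.004, 0.257]
orientation: [-3.141, -0.0, 1.575]
force: [-0.1, 0.4, -0.1]
width: 0.0338
```

```bash
python3 - <<'E'
from h import *
to((.6706,-.2285,.2))
s=snap('top'); im=s['img']; t=snap('side')['img']
a=cv2.resize(im[110:280,360:440],None,fx=3,fy=3,interpolation=cv2.INTER_CUBIC)
b=cv2.resize(t[200:370,290:440],None,fx=3,fy=3,interpolation=cv2.INTER_CUBIC)
cv2.imwrite('pics/cl.png',np.hstack([a,b])[:,:,::-1])
E
```

```text
37.0 [0.5806 0.004  0.257 ] [-3.141 -0.     1.575]
tool shift -0.2329 0.0891 0.057
```

View pics/cl.png

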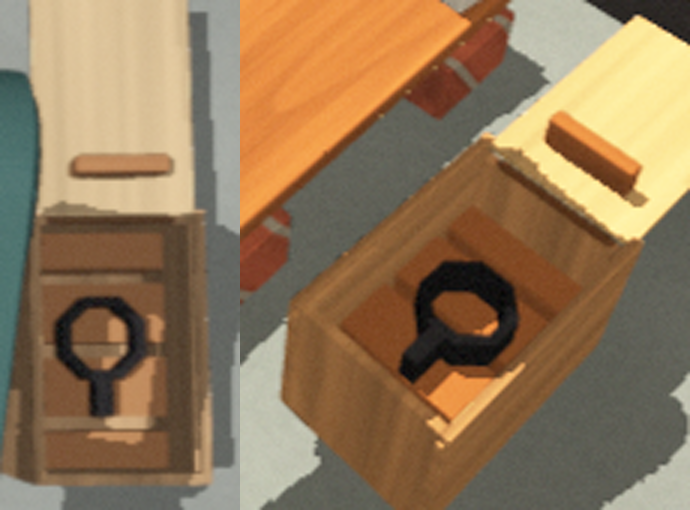

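The clip lies flat on the block inside the case. Now I'll close the lid.

Call:
{"api": "move_arm", "payload": {
  "moves": [
    {"x": -0.06, "y": 0.023, "z": 0, "turn": 0.004},
    {"x": -0.12, "y": 0.046, "z": 0, "turn": 0.004},
    {"x": -0.18, "y": 0.07, "z": 0, "turn": 0.004},
    {"x": -0.233, "y": 0.089, "z": 0.02, "turn": 0.004},
    {"x": -0.233, "y": 0.089, "z": 0.057, "turn": 0.004}
  ],
  "grip": 0.277
}}

```text
time: 37.72
tool_pos: [0.671, -0.2347, 0.1994]
orientation: [3.14, 0.002, 1.564]
force: [-0.5, 0.9, -0.8]
width: 0.0341
```

```bash
python3 -c "
from h import *
to((.6706,-.2285,.136))"
```

```text
37.725 [ 0.671  -0.2347  0.1994] [3.140e+00 2.000e-03 1.564e+00]
tool shift 0.0062 -0.0005 0.0634
```

Call:
{"api": "move_arm", "payload": {
  "moves": [
    {"x": 0, "y": 0, "z": 0.02, "turn": 0},
    {"x": 0, "y": 0, "z": 0.045, "turn": 0},
    {"x": 0, "y": 0, "z": 0.06, "turn": 0},
    {"x": 0, "y": 0, "z": 0.064, "turn": 0},
    {"x": 0, "y": 0, "z": 0.064, "turn": 0}
  ]
}}

```text
time: 38.35
tool_pos: [0.6703, -0.2292, 0.1371]
orientation: [3.141, 0.0, 1.569]
force: [-0.3, 0.3, 0.6]
width: 0.0338
```

Call:
{"api": "move_arm", "payload": {
  "moves": [
    {"x": 0, "y": 0, "z": 0, "turn": 0},
    {"x": 0, "y": 0, "z": 0, "turn": 0},
    {"x": 0, "y": 0, "z": 0, "turn": 0},
    {"x": 0, "y": 0, "z": 0, "turn": 0}
  ],
  "grip": 1,
  "grip_force": 50
}}

```text
time: 38.85
tool_pos: [0.6705, -0.2291, 0.1375]
orientation: [3.14, 0.001, 1.569]
force: [-0.1, -0.0, 2.9]
width: 0.0131
```

Call:
{"api": "move_arm", "payload": {
  "moves": [
    {"x": 0, "y": -0.02, "z": 0, "turn": 0},
    {"x": 0, "y": -0.05, "z": 0, "turn": 0},
    {"x": 0, "y": -0.09, "z": 0, "turn": 0},
    {"x": 0, "y": -0.13, "z": 0, "turn": 0},
    {"x": 0, "y": -0.15, "z": 0, "turn": 0}
  ]
}}

```text
time: 39.48
tool_pos: [0.5195, -0.2295, 0.1374]
orientation: [3.139, 0.002, 1.568]
force: [2.3, -1.4, 1.5]
width: 0.0135
```

Call:
{"api": "move_arm", "payload": {
  "moves": [
    {"x": 0, "y": -0.01, "z": 0, "turn": 0},
    {"x": 0, "y": -0.02, "z": 0, "turn": 0},
    {"x": 0, "y": -0.03, "z": 0, "turn": 0},
    {"x": 0, "y": -0.04, "z": 0, "turn": 0},
    {"x": 0, "y": -0.04, "z": 0, "turn": 0}
  ]
}}

```text
time: 40.1
tool_pos: [0.4798, -0.2296, 0.1374]
orientation: [3.141, 0.002, 1.568]
force: [-1.3, -3.7, 6.1]
width: 0.0137
```

Call:
{"api": "move_arm", "payload": {
  "moves": [
    {"x": 0, "y": -0.003, "z": 0, "turn": 0},
    {"x": 0, "y": -0.006, "z": 0, "turn": 0},
    {"x": 0, "y": -0.006, "z": 0, "turn": 0}
  ]
}}

```text
time: 40.48
tool_pos: [0.4755, -0.2296, 0.1374]
orientation: [3.138, 0.002, 1.569]
force: [4.0, -4.8, 4.1]
width: 0.0135
```

Call:
{"api": "move_arm", "payload": {
  "moves": [
    {"x": 0, "y": -0.002, "z": 0, "turn": 0},
    {"x": 0, "y": -0.003, "z": 0, "turn": 0},
    {"x": 0, "y": -0.003, "z": 0, "turn": 0}
  ]
}}

```text
time: 40.85
tool_pos: [0.4754, -0.2296, 0.1374]
orientation: [3.132, 0.003, 1.569]
force: [12.0, -4.1, 1.6]
width: 0.0138
```

Against the home stop: the force rises with no travel. I'll ease off, release, lift and check.

Call:
{"api": "move_arm", "payload": {
  "moves": [
    {"x": 0, "y": 0.003, "z": 0, "turn": 0},
    {"x": 0, "y": 0.003, "z": 0, "turn": 0},
    {"x": 0, "y": 0.003, "z": 0, "turn": 0}
  ]
}}

```text
time: 41.22
tool_pos: [0.4755, -0.2296, 0.1374]
orientation: [3.138, 0.002, 1.569]
force: [3.8, -4.5, 5.1]
width: 0.0141
```

Call:
{"api": "move_arm", "payload": {
  "moves": [
    {"x": 0, "y": 0, "z": 0, "turn": 0},
    {"x": 0, "y": 0, "z": 0, "turn": 0},
    {"x": 0, "y": 0, "z": 0, "turn": 0},
    {"x": 0, "y": 0, "z": -0.04, "turn": 0},
    {"x": 0, "y": 0, "z": -0.1, "turn": 0}
  ],
  "grip": 0.4
}}

```text
time: 41.85
tool_pos: [0.4725, -0.2275, 0.2344]
orientation: [-3.135, -0.004, 1.569]
force: [0.4, -0.1, -0.2]
width: 0.0285
```

Call:
{"api": "move_arm", "payload": {
  "moves": [
    {"x": 0.05, "y": -0.03, "z": -0.03, "turn": 0},
    {"x": 0.1, "y": -0.06, "z": -0.05, "turn": 0},
    {"x": 0.15, "y": -0.1, "z": -0.05, "turn": 0},
    {"x": 0.2, "y": -0.13, "z": -0.05, "turn": 0},
    {"x": 0.2, "y": -0.13, "z": -0.05, "turn": 0}
  ]
}}

```text
time: 42.48
tool_pos: [0.3428, -0.0259, 0.2873]
orientation: [3.139, -0.0, 1.574]
force: [0.2, -0.7, 0.6]
width: 0.028
```

```bash
python3 - <<'E'
from h import *
to((.3,0,.3))
s=snap('top','end.png'); im=s['img']; t=snap('side')['img']
cv2.imwrite('pics/end.png',cv2.resize(np.hstack([im[60:330],t[60:330]]),(800,193),interpolation=cv2.INTER_AREA)[:,:,::-1])
cv2.imwrite('pics/end.png',np.vstack([cv2.resize(im[80:300,20:450],(800,409)),cv2.resize(t[90:190,130:460],(800,191)) if 0 else np.zeros((1,800,3),np.uint8)])[:,:,::-1])
E
python3 m.py | sed -n 2,3p
```

```text
42.475 [ 0.3428 -0.0259  0.2873] [ 3.139 -0.     1.574]
tool shift 0.0261 -0.0428 -0.0127
rect px ((402.0103759765625, 252.24957275390625), (5.828275680541992, 32.13877868652344), 87.61405944824219) 
 world c [ 0.47471699 -0.22706231  0.1565    ] sides 0.07008164032407986 0.01264685123234875 dirs [ 0.00255627 -0.070035  ] [-0.01264545 -0.00018833]Traceback (most recent call last):
  File "m.py", line 17, in <module>
    c=comp(blk,(270,215,325,275));
  File "m.py", line 6, in comp
    c,_=cv2.findContours(z,cv2.RETR_EXTERNAL,cv2.CHAIN_APPROX_NONE); c=max(c,key=cv2.contourArea); return c
                                                                       ~~~^^^^^^^^^^^^^^^^^^^^^^^
ValueError: max() iterable argument is empty
```

View pics/end.png

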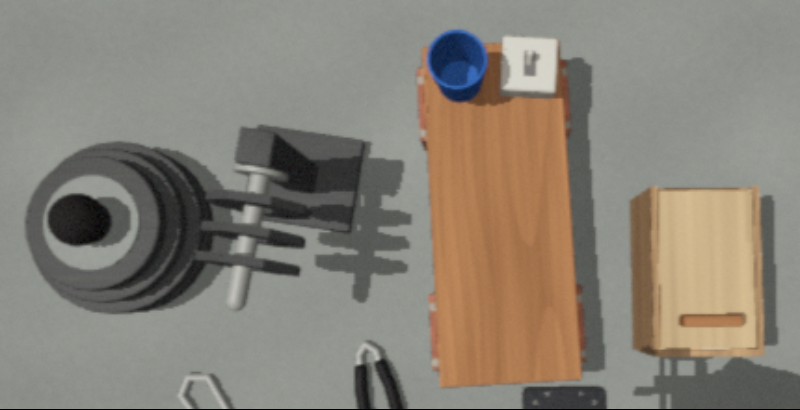

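The lid is home: the rib measures x 0.4747, against 0.4763 by the same measurement at the start. Three plates hang on the horn, the board is empty of clips, and the cup, switch box and trainer haven't moved.

```bash
python3 -c "
from h import *
print(r.close_job())"
```

```text
the job is handed in; nothing more can be done
None
```

The job is done and handed in after about 42.5 s of robot time; no verdict was reported.

- **Lid open:** I slid it 195 mm, past the ridge to its stop.
- **Plates:** All three were there. Each was lifted out and lowered onto the horn until the force showed contact. The last picture shows them hanging side by side, with none on the table.
- **Clip:** Only one was present. It was laid flat on the block and seen there in both cameras before closing. It hadn't been knocked aside when I picked it up.
- **Lid closed:** I slid it back over the ridge until the push rose to 12 N with no further travel. The tool was at x = 0.4754, against 0.4756 when it first gripped the closed lid.
- **Bystanders:** The cup, switch box and grip trainer look unmoved. I judged this from the pictures and did not measure it.

The camera put the closed rib 1.6 mm from its starting reading, which is within the calibration. My final measuring script stopped with an error at its clip step because no clip is left on the board; the lid reading came before that.

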